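# Zero the meter under its push-latch cover

### The arm

A 7-joint arm with a two-finger parallel gripper is mounted at the origin on a cart in front of the work surface, level with it; the furniture and walls round the work are solid. World frame = base frame: x ahead of the robot, y to its left, z up, the work surface at z = 0. Lengths are in m, angles in rad, forces in N, time in s.
With the tool pointing down it reaches from about 0.425 to 0.925 m from the base axis. Payload 6.8 kg.
Tool frame: the origin (TCP) lies on the mounting face of the last link; the fingertips stand 173 mm ahead of it and the grasp point (between the pads) lies 155 mm ahead of it; z points along the fingers, y is the direction in which the jaws open and shut (so a half turn about z gives the same grasp; the last joint's range is limited). The gripper opens to 85 mm and grips with 20 to 120 N. Pads are 22 mm wide; open, the fingers measure 114 mm over their backs; the gripper's body (76 mm by 85 mm) begins 54 mm behind the grasp point. The pads swing forward as they close: fully open they stand 13 mm farther back than shut.
Start: joints at [-1.305, 0.477, 0.022, 1.555, -0.011, 1.109, -0.083], TCP at [0.246, 0.628, 0.405] pointing down, gripper open.
Joint ranges: [-2.96, 2.96], [-0.34, 2.1], [-1.41, 1.46], [0.24, 2.44], [-1.37, 4.51], [0.17, 1.92], [-2.96, 2.96]. Speed limits (rad/s): [2.39, 2.39, 3.14, 3.14, 3.14, 3.14, 3.14].

### API

Orientations are given as a unit quaternion [w, x, y, z].
In Python, from station import sensors, read_camera, bot gives the robot as it stands. The module is installed in compiled form; this text tells all that it offers.
- The arm moves only by the tool play_rows, never from a script. Its argument "commands" is a list of rows, each a list of 4 numbers: the shift along the tool's x, y, z in m, then the turn about the tool's z in degrees. A call has 1 to 20 rows; each row shifts and turns the commanded pose from where the row before left it, along the tool's axes as they then stand; what a row does not reach is not made up. A row lasts 1/10 s, in which the tool goes at most 50 mm and 8.59 degrees, less where a joint would pass 70% of its speed; a pose out of reach is approached as far as the arm can. A call with a gripper value outside its range is refused whole. "claw" is the finger opening in m, from 0 to 0.0854, set as the call begins (left out, the last holds). The fingers move at their own pace and stop on an object; "force" is the grip in N (left out, the last holds). Time passes only in rows, so rows that do not move let the fingers close. It gives the time, the measured TCP pose, the force and the opening at its end, in the units of the state.
- sensors.get_obs(): the state, without advancing time (a new reading comes with each control period).
- read_camera(name): name is "scene" or "top"; returns a dict with "frame" (480x640x3 uint8, blue, green, red), "depth" (480x640 float32, m along the optical axis (not along the pixel's ray), 0 where there is no reading), "fx", "fy", "cx", "cy" (pixels), "rvec" (rotation vector, rad) and "tvec" (3), from world to camera coordinates, as OpenCV has them. Camera axes: x right, y down, z forward; pixel columns grow to the right and rows downward; lengths in m; the calibration is good to about 2 mm. A picture is of the moment at which its call begins.
- bot.hand_in(): hands the job in, once; it reports no verdict.
The state is a dict: "t": time; "q": joint angles; "joint_vel": joint speeds; "joint_torque": joint torques, N m; "eef_pos": TCP position; "tool_rot": TCP orientation; "contact_force": force on the tool from outside, world axes, zero at the start; "torque": the same for the moment, N m; "gripper_width": opening from 0.0 (shut) to 1.0 (fully open).
Only numpy, scipy, OpenCV 4.12 (cv2) and the standard library are available. Lean on these libraries where they do the work, as an engineer would, in place of code of your own. Each camera call takes 0.05 s, during which the arm holds its last target.

### The job

Zero the bench meter: press its closed cover in so that the push latch lets go and the cover swings up, press the round key under it fully down, and then push the cover down again until it latches shut. Use the fingertips or the outside of the fingers only; leave the long bar key unpressed, and neither pick up nor push aside any of the things standing about.

Things in the scene. Friction and masses are not known exactly. Their poses are not given: they have to be found in the camera images.
- meter: White bench meter, housing 170 (x) x 150 (y) x 60 mm, fixed to the desk. Origin: centre of its underside; x points from its front to its back, z up. A hinged grey cover lies over the front part of its top, a flat dark display behind it. Under the cover are two keys side by side, 48 mm in front of the origin, 30 mm to either side of the middle; which is left and which right changes.
- cover (a joint): Angle of the cover, rad: 0 shut and latched (start; it rests within 0.02), grows as it opens to its stop at 1.6 (upright), negative pressed in, stop -0.078. A spring drives it open (1.2 N at the front edge). Pressed in beyond -0.06 (about 2 N; 6 N: at the stop) and let go, it swings up to 1.6 in about 1 s. Pushed down from open to beyond -0.06 and let go, it latches near 0; let go sooner, it springs up again.
- cover_press (a point): Middle of the cover's outer (top) face, 74 mm from the hinge axis; moves with the cover. z: outward normal of the face, x: from free edge to hinge. The cover is a shallow lid, 92 mm from hinge to free front edge, 130 mm wide, 20 mm deep; shut, its top is 88 mm above the desk; upright, its free edge is 162 mm above the desk.
- cover_hinge (a point): Middle of the hinge axis at the cover's back edge, 12 mm behind the meter's origin, 70 mm above the desk, 18 mm below the shut cover's top face (with the cover upright, its outer face is 18 mm behind this point). The axis is this frame's y; x points to the back of the meter. Fixed to the meter.
- round_key (a joint): Travel of the round key, m: 0 up, 0.005 fully down; spring, 1.2 N to start, about 4.2 N fully down; it comes up again by itself.
- round_key_top (a point): Centre of the top of the round key, a white disc 24 mm across; at rest its top is 77 mm above the desk and 9 mm above the plinth.
- bar_key (a joint): Travel of the bar key, m: 0 up, 0.005 fully down; same spring.
- bar_key_top (a point): Centre of the top of the long narrow bar key, 34 (meter's x) x 11 mm, same height as the round key, 60 mm beside it. Not to be pressed.
- dropper_bottle_1: Bystander, loose: white dropper bottle with a pointed cap, 30x30x91 mm. Origin: on its underside.
- specimen_cup: Bystander, loose: clear open specimen cup, 50x50x79 mm. Origin: on its underside.
- beaker: Bystander, loose: small glass beaker, 61x62x70 mm. Origin: on its underside.
- reagent_bottle_2: Bystander, loose: white screw-cap reagent bottle, 50x48x118 mm. Origin: on its underside.
- micro_tube: Bystander, loose: small clear micro tube lying down, 40x15x15 mm. Origin: on its underside.
- rubber_stamp: Bystander, loose: rubber stamp with an upright knob handle, 26x54x62 mm. Origin: on its underside.

How it is judged:
By the outcome, as a careful person would: the job done as asked, in the order asked, and still so for the second after the job is handed in, with the robot touching nothing.
It also fails if it takes over 51 s, if anything falls off the work surface, if the arm or the gripper's body presses on something with over 40 N, if the wrist force passes 120 N, or if a joint passes its speed limit or range.

## Working session

There is one attempt and no reset: what is moved stays moved. The work goes in short steps, Python scripts to look and compute and a tool call to move; the robot and the scene stay as the last step left them, time stands still between calls to the robot, and variables do not carry over. Pictures are saved under pics/ and viewed, and the job is handed in when it is done.

Besides the shell and the picture viewer there is one more tool, called after "Emit:" in YAML: its name, and indented under it one key for each argument. play_rows: Moves the arm, as the interface text tells. Its arguments: {"type":"object","properties":{"commands":{"type":"array"},"claw":{"type":"number"},"force":{"type":"number"}},"required":["commands"]}

```bash
mkdir -p pics; python3 - <<'E'
from station import sensors, read_camera, bot
import cv2,numpy as np
o=sensors.get_obs();print(o)
for n in("scene","top"):
    c=read_camera(n);cv2.imwrite(f"pics/{n}0.png",c["frame"]);np.savez(f"{n}0.npz",**c)
    R=cv2.Rodrigues(c["rvec"])[0];print(n,c["fx"],c["cx"],c["cy"],-R.T@c["tvec"].ravel(),R)
E
```

```text
{'t': 0.0, 'q': array([-1.30511627,  0.47780959,  0.02234007,  1.55645714, -0.01149473,
        1.10926139, -0.08306432]), 'joint_vel': array([-1.05844086e-03,  5.96625113e-04,  7.52085384e-04, -3.53870107e-03,
       -2.32223573e-04, -6.09973723e-05, -2.05068348e-04]), 'joint_torque': array([-1.18390803e-03, -5.96438134e+01,  1.60713807e+00, -2.81204385e+01,
        1.23427444e-02,  9.01942461e-03, -3.35915547e-05]), 'eef_pos': array([0.2463609 , 0.62814412, 0.40371666]), 'tool_rot': array([-9.89156029e-05,  1.85774786e-01,  9.82591936e-01, -8.98188253e-04]), 'contact_force': array([-0.06593039,  0.24741513, -0.50017133]), 'torque': array([-0.05477825, -0.02918139,  0.0118433 ]), 'gripper_width': 0.9987313725808009}
scene 570.8752724265632 314.14027724563016 229.23799654175366 [-0.16715078 -0.53824815  0.74050477] [[ 0.60767337 -0.79406541 -0.01389967]
 [-0.45836565 -0.33637282 -0.82265075]
 [ 0.64856304  0.50627408 -0.56837711]]
top 610.6647729468033 318.49862992174246 231.35789740542933 [0.50759599 0.0525838  1.04362601] [[-0.01365516 -0.99990454 -0.00211106]
 [-0.99758296  0.01376725 -0.06810793]
 [ 0.0681305   0.00117593 -0.99767573]]
```

View pics/scene0.png

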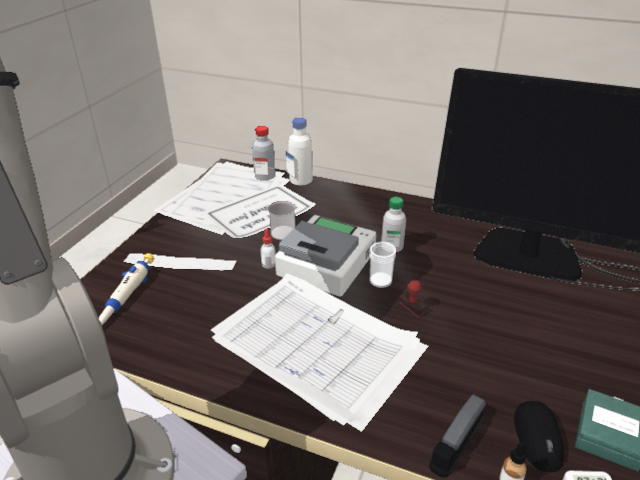

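View pics/top0.png

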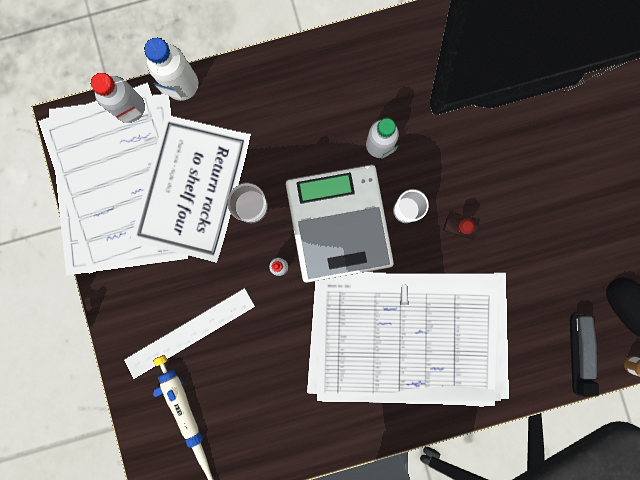

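Top view: the meter is at about (342,222), its display at the back (325,187) and the grey cover at (345,242) towards the robot. The beaker (248,203), dropper (279,267), cup (410,206), reagent bottle (382,138) and stamp (463,226) stand around it. I'll enlarge and measure.

```bash
cat > h.py <<'E'
import cv2,numpy as np
def ld(f): return dict(np.load(f))
def cast(c,uv,z):
    R=cv2.Rodrigues(c["rvec"])[0];C=-R.T@c["tvec"].ravel()
    uv=np.atleast_2d(uv).astype(float)
    d=np.c_[(uv[:,0]-c["cx"])/c["fx"],(uv[:,1]-c["cy"])/c["fy"],np.ones(len(uv))]@R
    return C+d*((z-C[2])/d[:,2])[:,None]
def cloud(c):
    R=cv2.Rodrigues(c["rvec"])[0];v,u=np.mgrid[:480,:640];d=c["depth"]
    P=np.stack([(u-c["cx"])/c["fx"]*d,(v-c["cy"])/c["fy"]*d,d],-1)-c["tvec"].ravel()
    return P@R
E
python3 - <<'E'
from h import *
c=ld("top0.npz");P=cloud(c)
im=c["frame"][130:300,220:500];cv2.imwrite("pics/topz.png",cv2.resize(im,None,fx=2.8,fy=2.8,interpolation=cv2.INTER_CUBIC))
z=P[...,2]; 
for v in range(160,290,10): print(v,[int(1000*z[v,u]) for u in range(270,420,8)])
print(c["frame"][240,300:400:8])
m=((z>0.079)&(z<0.097)&(c["depth"]>0)).astype(np.uint8); m[:, :285]=0;m[:,400:]=0;m[:200]=0;m[290:]=0
m=cv2.morphologyEx(m,cv2.MORPH_OPEN,np.ones((5,5)))
k=max(cv2.findContours(m,0,1)[0],key=cv2.contourArea);r=cv2.minAreaRect(k);print(r)
b=cv2.boxPoints(r);w=cast(c,b,0.088);print(b,w,np.linalg.norm(np.diff(w,axis=0),axis=1),cast(c,r[0],0.088))
E
```

```text
160 [-2, 0, 2, 0, 3, -2, 1, 0, -1, -1, 3, -1, 0, -1, 1, -2, 0, 1, 3]
170 [0, 0, 0, 1, 1, 0, 0, 1043, 1, 56, 58, 62, 60, 59, 4, 0, 1, -1, 2]
180 [0, 2, 0, 59, 57, 63, 64, 60, 63, 62, 62, 61, 62, 61, 1, 3, 0, 0, 0]
190 [0, 0, 4, 61, 63, 63, 65, 64, 62, 63, 60, 59, 61, 63, 0, 0, 0, -1, 78]
200 [2, 1, -2, 59, 63, 62, 63, 57, 61, 60, 59, 59, 61, 63, 2, 0, 81, 6, 7]
210 [-1, 0, 1, 61, 61, 63, 57, 65, 59, 60, 61, 63, 1043, 88, 58, -1, 80, 1043, 4]
220 [4, 2, 0, 59, 73, 89, 88, 91, 88, 87, 85, 90, 90, 89, 61, -1, 6, 66, 81]
230 [1, 0, -3, 56, 88, 91, 89, 91, 90, 90, 89, 90, 89, 90, 86, 1, 1, 0, 2]
240 [0, 0, 2, 1, 88, 91, 85, 89, 91, 88, 90, 87, 88, 90, 88, 0, -1, 0, 2]
250 [2, 0, -1, 1, 63, 93, 89, 88, 88, 88, 87, 88, 88, 91, 86, 57, 2, 1, 5]
260 [0, 49, 2, 1043, 62, 88, 88, 90, 87, 90, 93, 91, 87, 89, 90, 58, 0, 0, 1]
270 [43, 1043, 37, 1, 59, 90, 88, 89, 90, 91, 89, 60, 57, 55, -1, 2, 3, 0, 0]
280 [1, 1, 0, 2, 1, 60, 59, 23, 21, 18, 12, 15, 16, 16, 14, 19, 15, 20, 19]
[[255 255 255]
 [124 120 115]
 [125 120 115]
 [125 121 116]
 [125 120 115]
 [124 121 115]
 [124 120 115]
 [124 120 115]
 [125 121 116]
 [125 120 115]
 [124 120 114]
 [195 198 193]
 [ 30  29  40]]
((343.4200439453125, 242.5600128173828), (58.67442321777344, 83.09229278564453), 79.69515228271484)
[[297.29605 221.12802]
 [379.04807 206.264  ]
 [389.54404 263.992  ]
 [307.79202 278.85602]] [[ 0.58941585  0.08678481  0.088     ]
 [ 0.61109232 -0.04204249  0.088     ]
 [ 0.52021989 -0.05658691  0.088     ]
 [ 0.49880796  0.07142864  0.088     ]] [0.13063821 0.09202901 0.12979389] [[0.55472957 0.01491598 0.088     ]]
```

View pics/topz.png

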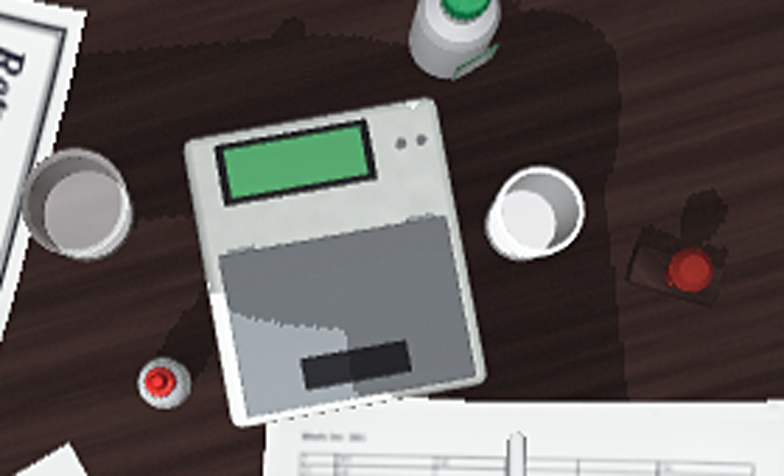

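The cover measures 130.6 x 92.0 mm at z = 88 mm, which matches the given sizes. The meter yaw is about 9.4° and the hinge is at about (0.600, 0.022). Next I turn the tool so its x axis points to the meter's front, close the fingers, and move across at the current height.

Emit:
play_rows:
  commands:
    - [0,0,0,-7.7]
    - [0,0,0,-7.7]
    - [0,0,0,-7.7]
    - [0,0,0,-7.7]
    - [-0.0126,-0.0468,0,0]
    - [-0.0126,-0.0468,0,0]
    - [-0.0126,-0.0468,0,0]
    - [-0.0126,-0.0468,0,0]
    - [-0.0126,-0.0468,0,0]
    - [-0.0126,-0.0468,0,0]
    - [-0.0126,-0.0468,0,0]
    - [-0.0126,-0.0468,0,0]
    - [-0.0126,-0.0468,0,0]
    - [-0.0126,-0.0468,0,0]
    - [-0.0126,-0.0468,0,0]
    - [-0.0126,-0.0468,0,0]
    - [-0.0126,-0.0468,0,0]
    - [-0.0126,-0.0468,0,0]
  claw: 0

```text
t: 1.9
eef_pos: [0.5276, 0.0088, 0.4046]
tool_rot: [-0.0, -0.082, 0.997, 0.0]
contact_force: [1.0, 0.6, 0.7]
gripper_width: -0.001
```

```bash
cat >> h.py <<'E'
from scipy.spatial.transform import Rotation as Ro
XH=np.array([.9866,.163]);YH=np.array([-.163,.9866]);H=np.array([.6003,.0224])
def st(o):
    w,x,y,z=o["tool_rot"];R=Ro.from_quat([x,y,z,w]).as_matrix();p=o["eef_pos"]
    d=p[:2]-H
    print("t",round(o["t"],2),"pos",p.round(4),"tip rel hinge (mx,my,z) mm",(1000*np.array([d@XH,d@YH,p[2]-.173])).round(1),"F",o["contact_force"].round(2),"yaw",np.degrees(np.arctan2(R[1,0],R[0,0])).round(2),"tilt",R[:,2].round(4),"q",o["q"].round(2),"g",round(o["gripper_width"],3))
E
python3 -c "
from h import *
from station import sensors
st(sensors.get_obs())"
```

```text
t 1.9 pos [0.5276 0.0088 0.4046] tip rel hinge (mx,my,z) mm [-74.   -1.6 231.6] F [0.96 0.58 0.65] yaw -170.61 tilt [-2.e-04  1.e-04 -1.e+00] q [-0.34  0.24  0.25  1.92 -0.07  0.99  1.67] g -0.001
```

Emit:
play_rows:
  commands:
    - [0,0,0.04,0]
    - [0,0,0.04,0]
    - [0,0,0.03,0]
    - [0,0,0.02,0]
    - [0,0,0.006,0]
    - [0,0,0,0]
    - [0,0,0,0]

```text
t: 2.6
eef_pos: [0.5278, 0.0107, 0.2696]
tool_rot: [0.001, -0.082, 0.997, 0.0]
contact_force: [-0.3, -0.4, -0.2]
gripper_width: -0.001
```

```bash
python3 -c "
from h import *
from station import sensors,read_camera
st(sensors.get_obs())
c=read_camera('scene');cv2.imwrite('pics/s1.png',cv2.resize(c['frame'][150:330,200:480],None,fx=2.8,fy=2.8))"
```

```text
t 2.6 pos [0.5278 0.0107 0.2696] tip rel hinge (mx,my,z) mm [-73.4   0.3  96.6] F [-0.31 -0.44 -0.21] yaw -170.62 tilt [ 1.4e-03  2.0e-04 -1.0e+00] q [-0.31  0.42  0.21  2.03 -0.13  0.7   1.72] g -0.001
```

View pics/s1.png

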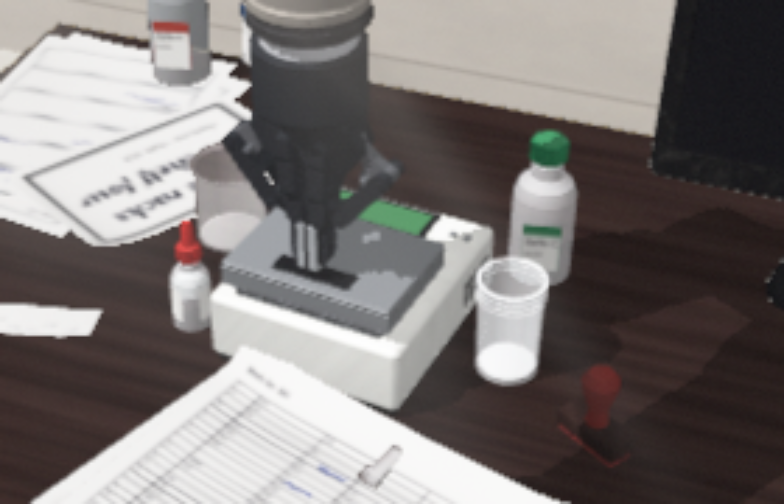

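The closed fingertips stand just over the dark patch on the cover, at about (310,265) in the crop. Pressing in small steps.

Emit:
play_rows:
  commands:
    - [0,0,0.004,0]
    - [0,0,0.003,0]
    - [0,0,0.002,0]
    - [0,0,0.002,0]
    - [0,0,0.001,0]
    - [0,0,0,0]

```text
t: 3.25
eef_pos: [0.5272, 0.0107, 0.2565]
tool_rot: [-0.0, -0.082, 0.997, 0.0]
contact_force: [-1.7, -0.5, 1.4]
gripper_width: -0.002
```

Emit:
play_rows:
  commands:
    - [0,0,0.001,0]
    - [0,0,0.001,0]
    - [0,0,0.0005,0]
    - [0,0,0,0]

```text
t: 3.65
eef_pos: [0.5273, 0.0106, 0.2558]
tool_rot: [-0.0, -0.082, 0.997, 0.0]
contact_force: [-7.9, -0.3, 19.8]
gripper_width: 0.001
```

The force of about 20 N shows the cover is at its stop. Retracting up and to the front quickly, then waiting for it to swing.

Emit:
play_rows:
  commands:
    - [0,0,-0.03,0]
    - [0.02,0,-0.045,0]
    - [0.02,0,-0.045,0]
    - [0.01,0,-0.02,0]
    - [0,0,0,0]
    - [0,0,0,0]
    - [0,0,0,0]
    - [0,0,0,0]
    - [0,0,0,0]
    - [0,0,0,0]
    - [0,0,0,0]
    - [0,0,0,0]

```text
t: 4.85
eef_pos: [0.478, 0.0026, 0.394]
tool_rot: [-0.0, -0.082, 0.997, -0.0]
contact_force: [0.1, -0.9, -0.0]
gripper_width: -0.001
```

```bash
python3 -c "
from h import *
from station import sensors,read_camera
st(sensors.get_obs())
c=read_camera('scene');np.savez('s2.npz',**c);a=cv2.resize(c['frame'][150:330,200:420],(440*1,360))
c=read_camera('top');np.savez('t2.npz',**c);b=cv2.resize(c['frame'][150:300,260:410],(360,360))
cv2.imwrite('pics/s2.png',np.hstack([a,b]))"
```

```text
t 4.85 pos [0.478  0.0026 0.394 ] tip rel hinge (mx,my,z) mm [-123.9    0.4  221. ] F [ 0.07 -0.88 -0.01] yaw -170.62 tilt [-3.e-04 -1.e-04 -1.e+00] q [-0.36  0.16  0.25  2.04 -0.05  0.95  1.65] g -0.001
```

View pics/s2.png

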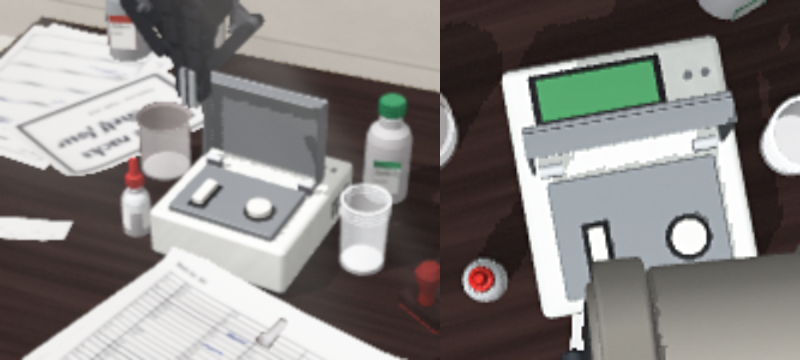

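The cover stands open. The round key is the right-hand one (top crop 688,236) and the bar key is on the left (597,243). Measuring both against the geometry.

```bash
python3 -c "
from h import *
c=ld('t2.npz');f=c['frame'].astype(int)
m=(f.min(2)>215).astype(np.uint8)
n,l,s,ce=cv2.connectedComponentsWithStats(m)
for i in range(1,n):
    x,y=ce[i]
    if 310<x<385 and 225<y<265 and s[i,4]<900:
        p=cast(c,ce[i],.077)[0];d=p[:2]-H;print(ce[i],s[i],p,d@XH*1000,d@YH*1000)
"
```

```text
[381.88888889 230.375     ] [366 205  26  52 432] [ 0.57378119 -0.04685252  0.077     ] -37.45161941695995 -64.00196761359203
[363.40993789 248.34161491] [357 242  14  14 161] [ 0.54567373 -0.0170122   0.077     ] -60.31846282955454 -29.979994418675382
[325.48148148 251.25925926] [322 245   8  14  81] [0.54187865 0.04310126 0.077     ] -54.264198942604295 29.94654509157498
```

Emit:
play_rows:
  commands:
    - [-0.0305,-0.015,0,0]
    - [-0.0315,-0.0154,0,0]
    - [0,0,0,0]
    - [0,0,0.04,0]
    - [0,0,0.04,0]
    - [0,0,0.03,0]
    - [0,0,0.02,0]
    - [0,0,0.008,0]
    - [0,0,0,0]
    - [0,0,0,0]

```text
t: 5.95
eef_pos: [0.5445, -0.0173, 0.2572]
tool_rot: [0.001, -0.082, 0.997, 0.0]
contact_force: [0.4, -0.9, -0.0]
gripper_width: 0.004
```

```bash
python3 -c "
from h import *
from station import sensors,read_camera
st(sensors.get_obs())
c=read_camera('scene');cv2.imwrite('pics/s3.png',cv2.resize(c['frame'][150:330,200:480],None,fx=2.8,fy=2.8))"
```

```text
t 5.95 pos [ 0.5445 -0.0173  0.2572] tip rel hinge (mx,my,z) mm [-61.5 -30.1  84.2] F [ 0.45 -0.85 -0.05] yaw -170.62 tilt [ 1.4e-03  2.0e-04 -1.0e+00] q [-0.27  0.46  0.23  2.   -0.16  0.69  1.8 ] g 0.004
```

View pics/s3.png

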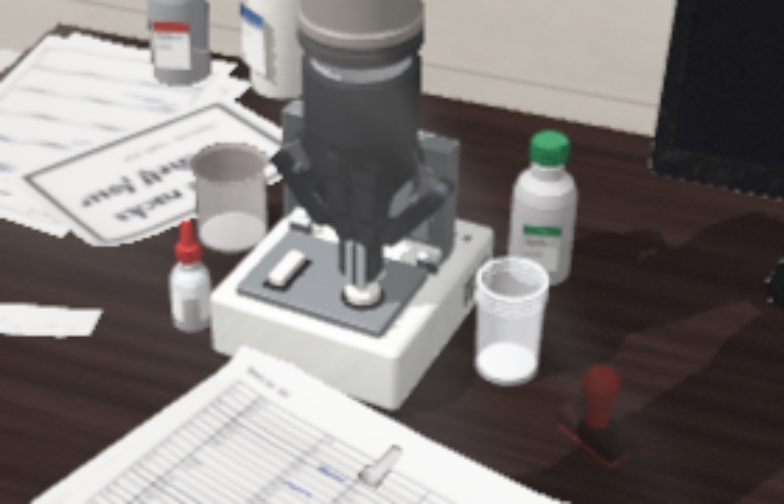

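The tip is over the round key at (362,290) and the bar key at (288,268) is clear. Pressing.

Emit:
play_rows:
  commands:
    - [0,0,0.004,0]
    - [0,0,0.003,0]
    - [0,0,0.002,0]
    - [0,0,0.002,0]
    - [0,0,0.001,0]
    - [0,0,0,0]

```text
t: 6.6
eef_pos: [0.5446, -0.0173, 0.2453]
tool_rot: [0.001, -0.082, 0.997, 0.0]
contact_force: [-3.2, 0.7, 13.7]
gripper_width: 0.002
```

Emit:
play_rows:
  commands:
    - [0,0,0.0005,0]
    - [0,0,0,0]
    - [0,0,0,0]

```text
t: 6.9
eef_pos: [0.5446, -0.0173, 0.2452]
tool_rot: [0.001, -0.082, 0.997, 0.0]
contact_force: [-3.6, 0.1, 16.7]
gripper_width: -0.003
```

Key fully down: no further travel at 16.7 N. Retracting, then moving over and behind the upright cover.

Emit:
play_rows:
  commands:
    - [0,0,-0.02,0]
    - [0,0,-0.045,0]
    - [0,0,-0.045,0]
    - [0,0,-0.045,0]
    - [0,0,-0.02,0]
    - [0,0,0,0]
    - [-0.036,0.01,0,0]
    - [-0.04,0.01,0,0]
    - [-0.04,0.01,0,0]
    - [0,0,0,0]
    - [0,0,0,0]

```text
t: 8.0
eef_pos: [0.6537, 0.0317, 0.4162]
tool_rot: [-0.002, -0.082, 0.997, -0.0]
contact_force: [-0.7, -0.9, 0.2]
gripper_width: -0.0
```

```bash
python3 -c "
from h import *
from station import sensors,read_camera
st(sensors.get_obs())
c=read_camera('scene');cv2.imwrite('pics/s4.png',cv2.resize(c['frame'][150:330,200:480],None,fx=2.8,fy=2.8))"
```

```text
t 8.0 pos [0.6537 0.0317 0.4162] tip rel hinge (mx,my,z) mm [ 54.2   0.5 243.2] F [-0.65 -0.85  0.21] yaw -170.57 tilt [-0.0038 -0.001  -1.    ] q [-0.34  0.44  0.27  1.61 -0.13  1.11  1.7 ] g -0.0
```

View pics/s4.png

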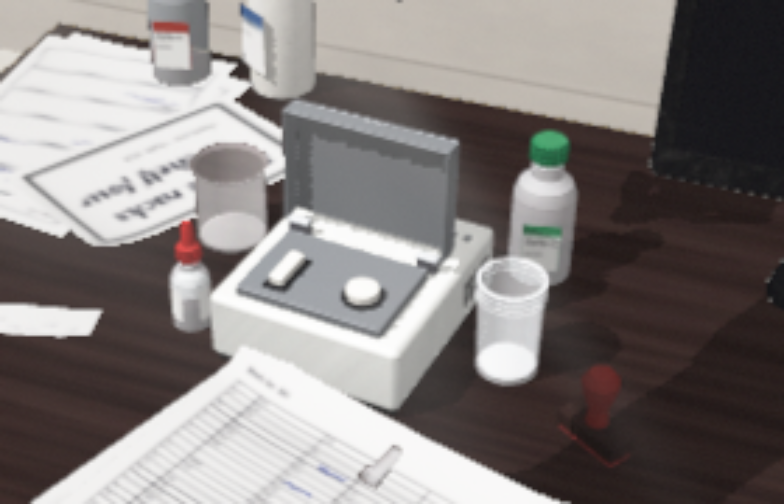

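The round key is up again, the bar key is untouched, and the cover is upright. Lowering behind the cover and touching it from the back.

Emit:
play_rows:
  commands:
    - [0,0,0.035,0]
    - [0,0,0.04,0]
    - [0,0,0.03,0]
    - [0,0,0,0]
    - [0.01,0,0,0]
    - [0,0,0,0]
    - [0,0,0,0]

```text
t: 8.75
eef_pos: [0.644, 0.0292, 0.316]
tool_rot: [0.002, -0.082, 0.997, 0.0]
contact_force: [-0.6, -0.7, 0.6]
gripper_width: -0.002
```

```bash
python3 -c "
from h import *
from station import sensors,read_camera
st(sensors.get_obs())
c=read_camera('scene');a=cv2.resize(c['frame'][150:330,200:420],(440*1,360))
c=read_camera('top');b=cv2.resize(c['frame'][150:300,260:410],(360,360))
cv2.imwrite('pics/s5.png',np.hstack([a,b]))"
```

```text
t 8.75 pos [0.644  0.0292 0.316 ] tip rel hinge (mx,my,z) mm [ 44.2  -0.4 143. ] F [-0.63 -0.66  0.56] yaw -170.65 tilt [ 3.4e-03  6.0e-04 -1.0e+00] q [-0.32  0.52  0.25  1.73 -0.16  0.91  1.72] g -0.002
```

View pics/s5.png

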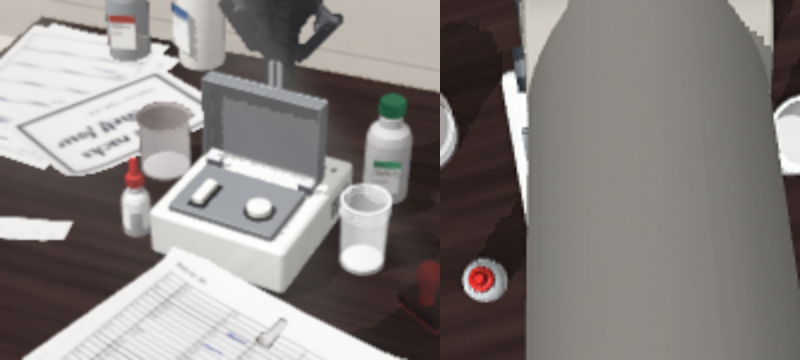

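Emit:
play_rows:
  commands:
    - [0.008,0,0,0]
    - [0.0075,0,0,0]
    - [0.009,0,-0.001,0]
    - [0.009,0,-0.001,0]
    - [0.009,0,0.001,0]
    - [0.009,0,0.001,0]
    - [0.01,0,0.002,0]
    - [0.01,0,0.0025,0]
    - [0.0065,0,0.003,0]
    - [0.006,0,0.0035,0]
    - [0.006,0,0.0035,0]
    - [0,0,0,0]
    - [0,0,0,0]

```text
t: 10.15
eef_pos: [0.5549, 0.0148, 0.2991]
tool_rot: [-0.0, -0.082, 0.997, -0.0]
contact_force: [0.3, 0.5, 0.8]
gripper_width: 0.003
```

```bash
python3 -c "
from h import *
from station import sensors,read_camera
st(sensors.get_obs())
c=read_camera('scene');cv2.imwrite('pics/s6.png',cv2.resize(c['frame'][150:330,200:480],None,fx=2.8,fy=2.8))"
```

```text
t 10.15 pos [0.5549 0.0148 0.2991] tip rel hinge (mx,my,z) mm [-4.600e+01 -1.000e-01  1.261e+02] F [0.35 0.49 0.8 ] yaw -170.62 tilt [-7.e-04 -1.e-04 -1.e+00] q [-0.33  0.42  0.25  1.95 -0.14  0.79  1.72] g 0.003
```

View pics/s6.png

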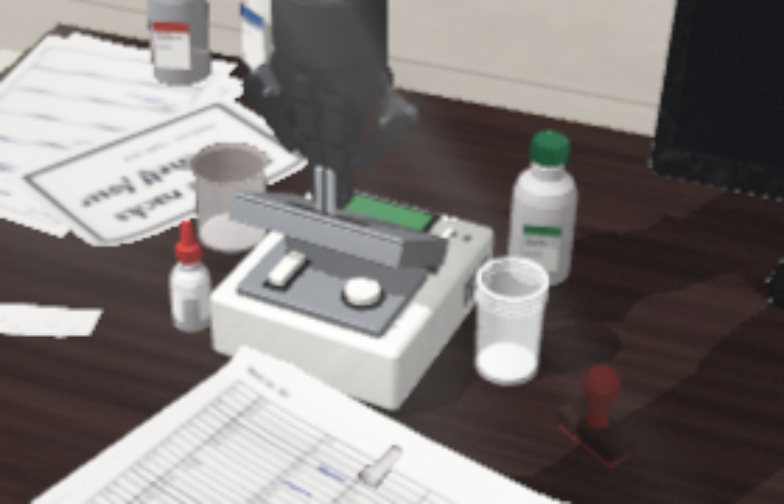

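The cover is held at about 30° by the fingertips, on its outer face. Continuing down.

Emit:
play_rows:
  commands:
    - [0.005,0,0.005,0]
    - [0.005,0,0.006,0]
    - [0.005,0,0.006,0]
    - [0.004,0,0.006,0]
    - [0.004,0,0.006,0]
    - [0.004,0,0.005,0]
    - [0.001,0,0.003,0]
    - [0,0,0.002,0]
    - [0,0,0.002,0]
    - [0,0,0,0]
    - [0,0,0,0]

```text
t: 11.3
eef_pos: [0.5274, 0.0103, 0.2582]
tool_rot: [-0.0, -0.082, 0.997, -0.0]
contact_force: [-0.4, -0.2, 1.5]
gripper_width: -0.001
```

Emit:
play_rows:
  commands:
    - [0,0,0.0015,0]
    - [0,0,0.001,0]
    - [0,0,0.001,0]
    - [0,0,0.0005,0]
    - [0,0,0,0]
    - [0,0,0,0]

```text
t: 11.9
eef_pos: [0.5275, 0.0102, 0.2558]
tool_rot: [0.0, -0.082, 0.997, 0.0]
contact_force: [-7.6, -0.4, 19.7]
gripper_width: 0.001
```

Same depth and force as at the first press, so it is at the stop. Releasing straight up.

Emit:
play_rows:
  commands:
    - [0,0,-0.005,0]
    - [0,0,-0.01,0]
    - [0,0,-0.03,0]
    - [0,0,-0.045,0]
    - [0,0,-0.045,0]
    - [0.04,0,-0.02,0]
    - [0.02,0,0,0]
    - [0,0,0,0]
    - [0,0,0,0]
    - [0,0,0,0]
    - [0,0,0,0]
    - [0,0,0,0]
    - [0,0,0,0]
    - [0,0,0,0]
    - [0,0,0,0]

```text
t: 13.4
eef_pos: [0.4683, 0.0006, 0.4091]
tool_rot: [-0.0, -0.082, 0.997, -0.0]
contact_force: [1.2, 0.3, 0.7]
gripper_width: -0.001
```

```bash
python3 -c "
from h import *
from station import sensors,read_camera
st(sensors.get_obs())
c=read_camera('scene');a=cv2.resize(c['frame'][150:330,200:420],(440*1,360))
c=read_camera('top');b=cv2.resize(c['frame'][150:300,260:410],(360,360))
P=cloud(c);z=P[...,2];m=(z>.07)&(z<.2);m[:, :300]=0;m[:,375:]=0;m[:222]=0;m[245:]=0;print(m.sum(),np.median(z[m]),np.percentile(z[m],[5,95]))
cv2.imwrite('pics/s7.png',np.hstack([a,b]))"
```

```text
t 13.4 pos [0.4683 0.0006 0.4091] tip rel hinge (mx,my,z) mm [-133.8   -0.   236.1] F [1.22 0.29 0.68] yaw -170.62 tilt [-2.e-04 -1.e-04 -1.e+00] q [-0.39  0.12  0.28  2.04 -0.04  0.98  1.65] g -0.001
1706 0.08957254616125432 [0.0867917  0.09231167]
```

View pics/s7.png

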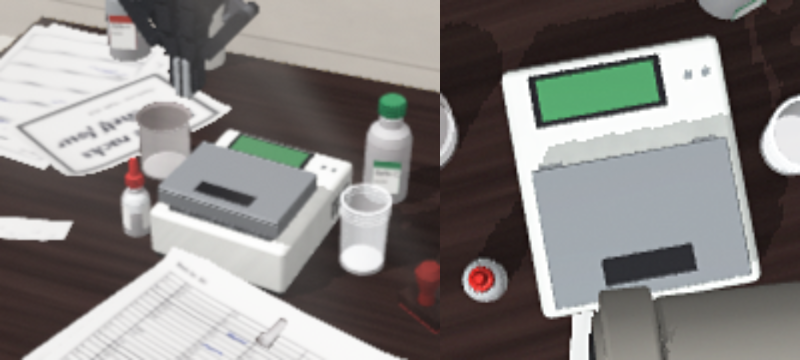

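The cover is shut and stays shut 1.3 s after release, with its top at about 89 mm. The bystanders are where they were and the arm touches nothing. Handing in.

```bash
python3 -c "
from station import bot
print(bot.hand_in())"
```

```text
the job is handed in; nothing more can be done
None
```

The meter is zeroed and the job was handed in at about 13.5 s, well under the 51 s limit.

- **Opening the cover:** I pressed it to its stop (about 20 N) with the closed fingertips, and it swung fully upright.
- **Round key:** It was the right-hand key. I pressed it until it would go no further (tip about 72 mm above the desk, 16.7 N), and it came up again by itself. Nothing came near the bar key.
- **Closing the cover:** I pushed it over from behind with the fingertips and pressed it to its stop again (same depth, 19.7 N), then let go.

The last checks showed the cover still shut more than 1 s after release, with its top at about 89 mm against 88 mm nominal. The tool was clear, with the fingertips 236 mm above the desk. The bystanders near the meter looked unmoved in the pictures; I did not measure them. No check failed or disagreed.

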